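Seat a keyed spindle in a sprung pulley hub and hold it home

ROBOT

A 7-joint arm with a two-finger parallel gripper is mounted at the origin on the work surface. World frame = base frame: x ahead of the robot, y to its left, z up, the work surface at z = 0. Lengths are in m, angles in rad, forces in N, time in s.
With the tool pointing down it reaches from about 0.425 to 0.875 m from the base axis. Payload 9.9 kg.
Tool frame: the origin (TCP) lies midway between the tips of the shut fingers; the grasp point (between the pads) lies 19 mm behind it; y points along the fingers, z is the direction in which the jaws open and shut, and the axes are right-handed (so a half turn about y gives the same grasp; the last joint's range is limited). The gripper opens to 85 mm and grips with 20 to 120 N. Pads are 22 mm wide; open, the fingers measure 114 mm over their backs; the gripper's body (76 mm by 85 mm) begins 54 mm behind the grasp point. The pads swing forward as they close: fully open they stand 13 mm farther back than shut.
Start: joints at [-1.326, 0.576, 0.025, 1.437, -0.015, 1.129, -0.057], TCP at [0.218, 0.639, 0.231] pointing down, gripper open.
Joint ranges: [-2.76, 2.76], [-0.34, 2.15], [-1.52, 1.57], [0.19, 2.46], [-1.09, 4.23], [0.17, 1.99], [-2.82, 2.82]. Speed limits (rad/s): [2.22, 2.22, 3.01, 3.01, 3.14, 3.14, 3.14].

INTERFACE

Orientations are given as a rotation vector (axis times angle).
In Python, from cell import ctrl gives the robot as it stands.
- The arm moves only by the tool send_rows, never from a script. Its argument "moves" is a list of rows, each a list of 7 numbers: the shift along the world's x, y, z in mm, then the turn, a rotation vector about the world's x, y, z in degrees, then the opening, from 0 (shut) to 1 (fully open). A call has 1 to 20 rows; each row is the pose to reach, as a shift and turn from the pose measured when the call began; what a row does not reach only later rows make up. A row lasts 1/12 s, in which the tool goes at most 41.7 mm and 7.16 degrees, less where a joint would pass 70% of its speed; a pose out of reach is approached as far as the arm can. A call with a gripper value outside its range is refused whole. The fingers move at their own pace and stop on an object; the grip force is fixed at half the most. Time passes only in rows, so rows that repeat a pose let the fingers close. It gives the time, the measured TCP pose, the force and the opening at its end, in the units of the state.
- ctrl.read_state(): the state, without advancing time (a new reading comes with each control period).
- ctrl.get_image(name): name is "scene" or "top" or "wrist"; returns a dict with "color" (480x640x3 uint8, red, green, blue), "z_map" (480x640 float32, m along the optical axis (not along the pixel's ray), 0 where there is no reading), "intrinsics" (3x3 intrinsics, pixels), "k1" (the pictures are not rectified: a ray, as slopes to the right and down, at radius r is drawn at 1 + k1 r^2 times it, then the intrinsics apply), "R" (3x3) and "t" (3): a world point X has camera coordinates R X + t; the wrist camera has in their place "tool_from_camera" (4x4, takes a point from camera to tool coordinates, whose origin is the TCP and whose axes are the tool frame's). Camera axes: x right, y down, z forward; pixel columns grow to the right and rows downward; lengths in m; the calibration is good to about 2 mm. A picture is of the moment at which its call begins: read the wrist's pose just before it.
- ctrl.hand_in(): hands the job in, once; it reports no verdict.
The state is a dict: "t": time; "joints": joint angles; "qd": joint speeds; "joint_efforts": joint torques, N m; "eef_pos": TCP position; "eef_rot": TCP orientation; "contact_force": force on the tool from outside, world axes, zero at the start; "torque": the same for the moment, N m; "gripper_width": finger opening in m.
Only numpy, scipy, OpenCV 4.12 (cv2) and the standard library are available. Lean on these libraries where they do the work, as an engineer would, in place of code of your own. Each camera call takes 0.05 s, during which the arm holds its last target.

TASK

Take the square-headed spindle, the one with a key on its side, out of the wooden rack and put it upright into the bore of the belt pulley on the assembly jig. Turn it until its key slips into the pulley's keyway, then keep pushing against the spring until its collar is fully home on the pulley's face. Finish while still gripping the spindle and holding it pushed home (do not let go, the spring would push it back up), and leave the other two spindles standing in the rack.

Things in the scene. Friction and masses are not known exactly. Their poses are not given: they have to be found in the camera images.
- shaft_head (a point): Centre of the 26 x 26 mm, 50 mm tall square steel head of the keyed spindle (0.4 kg); grip it from above across two flats. z: up along the spindle; x: from its axis to its key; the flats face +-x and +-y. Starts upright in the rack, 103 mm above the table, x within 0.8 rad of world x. Below the head (25 mm under this point): a collar, 34 mm diameter, 6 mm thick, with a pointer lug over the key.
- shaft_tip (a point): Centre of the keyed spindle's lower end, 77 mm below the head's centre. The shank is 20 mm in diameter and 46 mm long from tip to collar. The lowest 16 mm are a plain round pilot, chamfered 3 mm at the end; above it the key, 6 mm wide, its face 15 mm from the axis, runs 30 mm up to the collar. Starts 14 mm deep in a 23 mm wide blind hole of the rack.
- plain_head (a point): Centre of the head of a spindle that is not wanted: round head 28 mm in diameter and 50 mm tall, no key, otherwise the same collar and shank. Stands in the rack.
- hex_head (a point): Centre of the head of another spindle that is not wanted: hexagonal head 26 mm across flats and 34 mm tall, no key, otherwise the same collar and shank. Stands in the rack.
- rack: Wooden block 70 x 240 x 40 mm fixed on the table; origin at the centre of its underside. The three spindles stand in a row along its y axis at -85, 0 and +85 mm, in any order.
- jig: Plywood board 170 (x) x 150 (y) x 18 mm, fixed; origin at the centre of its underside. The belt pulley (100 mm diameter, 66 mm tall with its boss) stands on its middle, axis vertical, stiff to turn (0.35 N m). Its keyway points anywhere within 0.6 rad either side of the board's +x; this angle is not tracked: see it, or turn the spindle, key resting lightly on the face, until the key drops in.
- hub_face (a point): Centre of the bore's mouth in the flat top face of the pulley's boss (55 mm diameter), 84 mm above the table; z up, x along the board's x. Bore 22 mm in diameter, with a keyway 8.4 mm wide down its whole length, reaching 16.5 mm from the axis. Fully home, the spindle's collar rests on this face and its head's centre is 31 mm above this point, its tip 46 mm below.
- plunger (a joint): Travel in m of the brass spring plunger in the bottom of the bore: 0 when free (its top 34 mm below the hub face), 0.012 when the spindle is fully home. The spring pushes up with 3.6 N at 0 and 10.8 N at 0.012, more than the spindle's weight.
Not all that is in view belongs to the job. What is shaped like the part that bears shaft_head but yellow is not meant. What is shaped like the part that bears plain_head but green is not meant.

How it is judged:
By the outcome, as a careful person would: the job done as asked, in the order asked, and still so for the second after the job is handed in, while the arm keeps its last pose, push and grip.
It also fails if it takes over 72 s, if anything falls off the work surface, if the arm or the gripper's body presses on something with over 40 N, if the wrist force passes 120 N, or if a joint passes its speed limit or range.

## Working session

There is one attempt and no reset: what is moved stays moved. The work goes in short steps, Python scripts to look and compute and a tool call to move; the robot and the scene stay as the last step left them, time stands still between calls to the robot, and variables do not carry over. Pictures are saved under pics/ and viewed, and the job is handed in when it is done.

Besides the shell and the picture viewer there is one more tool, called as name([rows], argument=value, ...), one row to a line, values as JSON. send_rows: Moves the arm, as the interface text tells. Its arguments: {"type":"object","properties":{"moves":{"type":"array"}},"required":["moves"]}

```bash
mkdir -p pics; ls
cat > h.py <<'E'
import numpy as np,cv2
from cell import ctrl
from scipy.spatial.transform import Rotation as Rn
def save(im,name): cv2.imwrite('pics/'+name+'.png',im['color'][:,:,::-1])
def cloud(im,st=None):
    K=np.array(im['intrinsics']);z=im['z_map']
    v,u=np.mgrid[0:480,0:640]
    d=np.array([im['k1'],0,0,0],float)
    n=cv2.undistortPoints(np.stack([u.ravel(),v.ravel()],1).astype(float)[:,None],K,d)[:,0]
    zz=z.ravel(); P=np.c_[n*zz[:,None],zz]
    if 'R' in im and im.get('R') is not None: W=(P-np.array(im['t']))@np.array(im['R'])
    else:
        T=np.array(im['tool_from_camera']);R=Rn.from_rotvec(st['eef_rot']).as_matrix()
        W=(P@T[:3,:3].T+T[:3,3])@R.T+np.array(st['eef_pos'])
    W[zz==0]=np.nan
    return W.reshape(480,640,3)
E
python3 - <<'E'
from h import *
s=ctrl.read_state();print(s)
for n in ('scene','top','wrist'):
    s=ctrl.read_state();im=ctrl.get_image(n);save(im,n+'0');print(n,im['k1'],im['intrinsics'],im.get('R'),im.get('t'),im.get('tool_from_camera'))
    np.save(n+'0.npy',cloud(im,s))
E
```

```text
pics
{'t': 0.0, 'joints': array([-1.32584021,  0.57653925,  0.02486055,  1.43788306, -0.0149799 ,
        1.12898385, -0.05649922]), 'qd': array([-0.0003537 ,  0.00114904, -0.0004878 , -0.00027815,  0.00143689,
        0.00107521, -0.00069173]), 'joint_efforts': array([ 9.81425978e-05, -7.65770030e+01,  2.25098558e+00, -2.85959709e+01,
        1.54258049e-02,  1.28599812e-02,  1.07644675e-05]), 'eef_pos': array([0.21780311, 0.63843607, 0.23044703]), 'eef_rot': array([-1.55698282,  0.2581505 , -0.25790566]), 'contact_force': array([ 0.21844058, -0.72265999,  0.07684621]), 'torque': array([ 0.01183156, -0.01043868, -0.0426773 ]), 'gripper_width': 0.08527544021682458}
scene 0.06256023832493998 [[619.29845648   0.         322.28563598]
 [  0.         619.29845648 234.2142696 ]
 [  0.           0.           1.        ]] [[ 0.56158198  0.82724479 -0.01708039]
 [ 0.47821743 -0.34134947 -0.80919011]
 [-0.67522869  0.44625844 -0.58729858]] [-0.32052354 -0.15677066  1.52263337] None
top -0.10802263979253147 [[439.16115638   0.         317.32558703]
 [  0.         439.16115638 237.12281491]
 [  0.           0.           1.        ]] [[-4.60652548e-03 -9.99791811e-01  1.98774689e-02]
 [-9.82105052e-01  7.80684959e-04 -1.88332304e-01]
 [ 1.88277578e-01 -2.03893202e-02 -9.81904185e-01]] [0.01382189 0.51115604 0.75877607] None
wrist -0.07520737787471679 [[364.91496875   0.         314.82941365]
 [  0.         364.91496875 235.40392918]
 [  0.           0.           1.        ]] None None [[ 4.36667768e-04  9.50866043e-01  3.09602290e-01 -7.83608617e-02]
 [ 4.21478455e-05 -3.09602336e-01  9.50866127e-01 -1.42760447e-01]
 [ 9.99999904e-01 -4.02163520e-04 -1.75270316e-04  3.08080180e-04]
 [ 0.00000000e+00  0.00000000e+00  0.00000000e+00  1.00000000e+00]]
```

View pics/scene0.png

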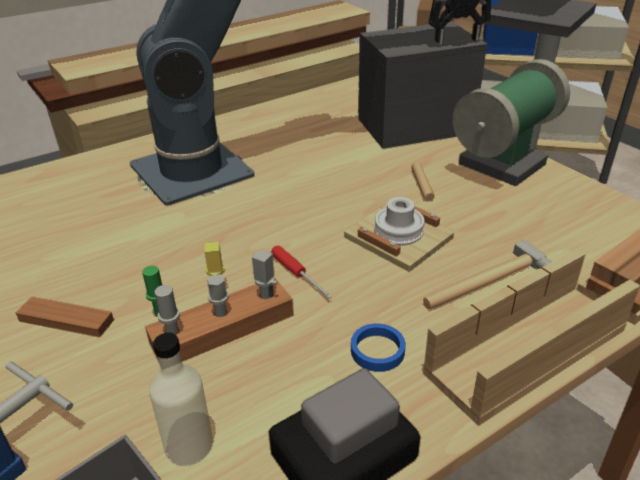

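View pics/top0.png

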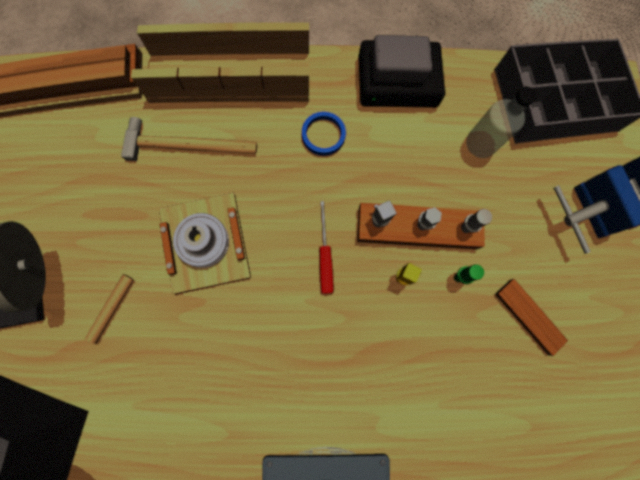

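View pics/wrist0.png

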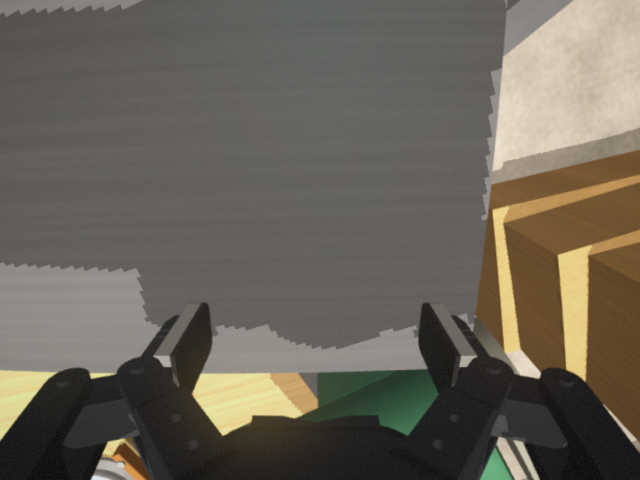

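Run:
```python
from h import *
C=cv2.imread('pics/top0.png');
a=cv2.resize(C[185:300,340:500],None,fx=4,fy=4,interpolation=cv2.INTER_CUBIC)
cv2.imwrite('pics/z1.png',a)
cv2.imwrite('pics/z2.png',cv2.resize(C[185:300,150:260],None,fx=5,fy=5,interpolation=cv2.INTER_CUBIC))
W=np.load('top0.npy');S=np.load('scene0.npy')
for nm,(u,v) in dict(sq=(386,208),mid=(431,214),r=(481,215),ye=(411,271),face=(203,228),rackL=(362,238),rackR=(480,243)).items(): print(nm,W[v,u].round(4))
for nm,(u,v) in dict(sq=(263,258),mid=(217,282),l=(166,293),hub=(391,205)).items(): print(nm,S[v,u].round(4))
# clusters
for N,A in(('top',W),('scene',S)):
  def cl(nm,c,r,zl,zh):
    m=(np.hypot(A[...,0]-c[0],A[...,1]-c[1])<r)&(A[...,2]>zl)&(A[...,2]<zh);p=A[m]
    print(N,nm,len(p),p.mean(0).round(4) if len(p) else '', ((p.min(0)+p.max(0))/2).round(4) if len(p) else '')
  cl('sqtop',W[208,386][:2],.03,.122,.135);cl('face',W[228,203][:2],.05,.08,.09)
  cl('face',W[228,203][:2],.07,.03,.075)
```

```text
sq [ 0.546  -0.102   0.1274]
mid [ 0.5399 -0.1835  0.1108]
r [ 0.5343 -0.2661  0.1278]
ye [ 0.4419 -0.1458  0.1028]
face [0.5208 0.2149 0.0848]
rackL [ 0.511  -0.0709  0.0404]
rackR [ 0.5016 -0.297   0.038 ]
sq [ 0.5553 -0.1053  0.1303]
mid [ 0.5448 -0.1864  0.1111]
l [ 0.5409 -0.2694  0.1272]
hub [0.4989 0.2158 0.0819]
top sqtop 237 [ 0.5423 -0.1023  0.1271] [ 0.5426 -0.1026  0.1263]
top face 628 [0.5071 0.2297 0.083 ] [0.5079 0.2302 0.0834]
top face 1897 [0.5089 0.214  0.0454] [0.5162 0.215  0.0527]
scene sqtop 192 [ 0.5464 -0.1023  0.1268] [ 0.545  -0.1009  0.1265]
scene face 309 [0.5109 0.2296 0.0831] [0.5099 0.2293 0.0835]
scene face 1377 [0.5246 0.2076 0.0465] [0.5175 0.2161 0.0525]
```

View pics/z1.png

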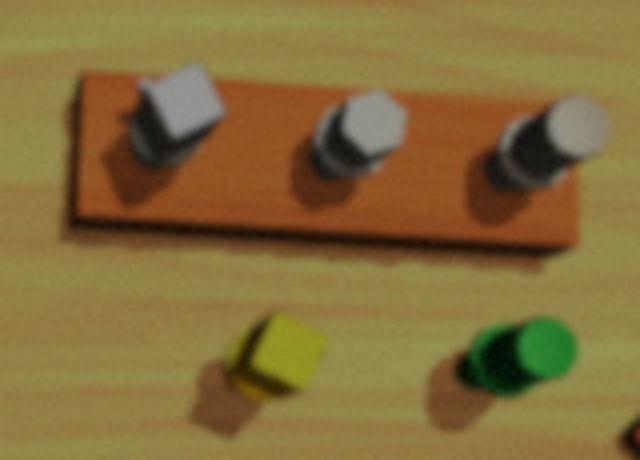

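View pics/z2.png

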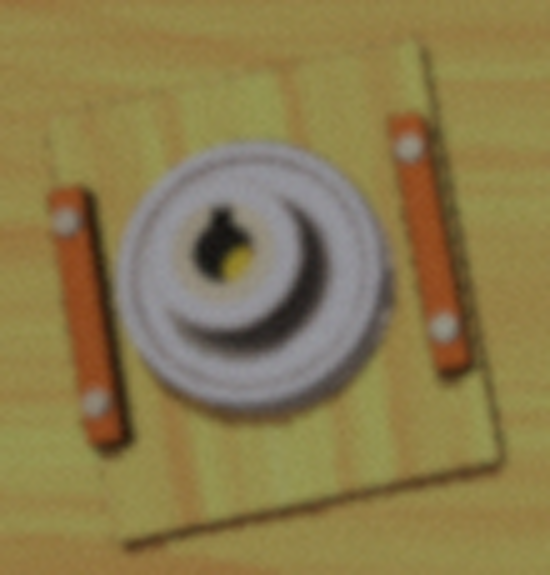

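Run:
```python
from h import *
s=ctrl.read_state();R=Rn.from_rotvec(s['eef_rot']).as_matrix();print(R.round(3), np.degrees(np.arctan2(R[1,2],R[0,2])), np.degrees(np.arctan2(R[1,0],R[0,0])))
W=np.load('top0.npy')
m=(W[...,2]>.14)
print(W[m].min(0),W[m].max(0))
W=np.load('scene0.npy');m=(W[...,2]>.14)&(W[...,0]<.9)&(W[...,0]>.1)
import collections
print(collections.Counter(map(tuple,(W[m][:,:2]*10).round().astype(int))).most_common(30))
```

```text
[[ 0.946 -0.     0.323]
 [-0.323 -0.001  0.946]
 [ 0.    -1.    -0.001]] 71.16432009675465 -18.835675755728378
[ 0.10416639 -0.3566128   0.14000055] [0.74704791 0.53020159 0.24154004]
[((np.int64(2), np.int64(6)), 2882), ((np.int64(2), np.int64(5)), 2090), ((np.int64(7), np.int64(-3)), 1724), ((np.int64(5), np.int64(5)), 1234), ((np.int64(4), np.int64(5)), 1021), ((np.int64(4), np.int64(7)), 901), ((np.int64(5), np.int64(6)), 876), ((np.int64(2), np.int64(7)), 799), ((np.int64(3), np.int64(7)), 751), ((np.int64(5), np.int64(7)), 726), ((np.int64(1), np.int64(5)), 564), ((np.int64(4), np.int64(6)), 416), ((np.int64(2), np.int64(11)), 414), ((np.int64(1), np.int64(11)), 355), ((np.int64(1), np.int64(6)), 257), ((np.int64(1), np.int64(12)), 196), ((np.int64(2), np.int64(4)), 180), ((np.int64(1), np.int64(7)), 154), ((np.int64(1), np.int64(13)), 140), ((np.int64(7), np.int64(-4)), 131), ((np.int64(2), np.int64(12)), 102), ((np.int64(5), np.int64(8)), 88), ((np.int64(3), np.int64(6)), 77), ((np.int64(4), np.int64(8)), 51), ((np.int64(1), np.int64(10)), 12)]
```

send_rows([
  [0,0,30,0,0,0,1],
  [0,0,60,0,0,0,1],
  [10,-30,70,0,0,-3,1],
  [30,-60,70,0,0,-6,1],
  [50,-90,70,0,0,-10,1],
  [75,-125,70,0,0,-14,1],
  [100,-155,70,0,0,-18,1],
  [125,-190,70,0,0,-22,1],
  [148,-225,70,0,0,-26,1],
  [172,-260,70,0,0,-30,1],
  [195,-295,70,0,0,-34,1],
  [220,-330,70,0,0,-38,1],
  [245,-365,65,0,0,-38,1],
  [260,-390,60,0,0,-38,1],
  [268,-402,50,0,0,-38,1],
  [272,-408,40,0,0,-38,1],
  [272,-408,40,0,0,-38,1],
  [272,-408,40,0,0,-38,1],
])

```text
t: 1.65
eef_pos: [0.4889, 0.2315, 0.27]
eef_rot: [-1.431, 0.774, -0.771]
contact_force: [-0.7, 1.4, 0.7]
gripper_width: 0.0854
```

Run:
```python
from h import *
s=ctrl.read_state();print(s);im=ctrl.get_image('wrist');save(im,'w1');np.save('w1.npy',cloud(im,s))
```

```text
{'t': 1.65, 'joints': array([-0.73501395,  0.35434768,  0.29212542,  1.7387023 , -0.1147465 ,
        1.06816975,  0.17533373]), 'qd': array([-0.02385104, -0.01275765, -0.00972519, -0.02031798, -0.0010253 ,
        0.00762722, -0.00429525]), 'joint_efforts': array([  1.99003257, -55.32650471,   5.27696505, -26.82903886,
         0.18649962,  -0.14556378,   0.15200014]), 'eef_pos': array([0.48894825, 0.23149758, 0.26998492]), 'eef_rot': array([-1.43136009,  0.77442271, -0.77109668]), 'contact_force': array([-0.69783392,  1.41800245,  0.70933646]), 'torque': array([ 0.05234875, -0.01060369,  0.02106801]), 'gripper_width': 0.08543986670878663}
```

View pics/w1.png

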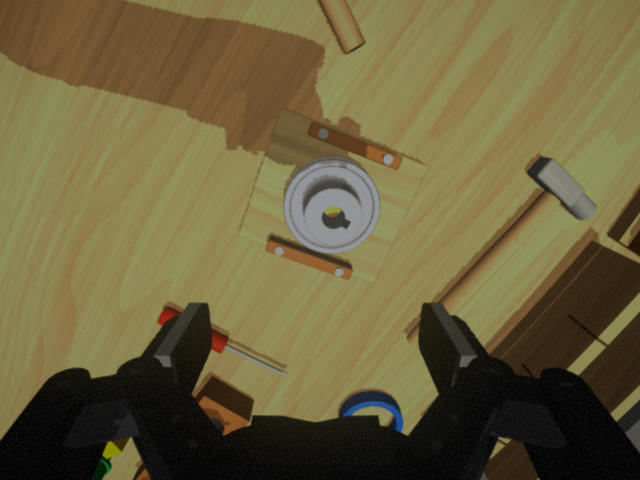

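```bash
cat >> h.py <<'E'
def ortho(W,col,c,half,zl,zh,n=400):
    # orthographic rectified image on plane via mean z; returns splat of colour
    img=np.zeros((n,n,3),np.uint8)
    m=(abs(W[...,0]-c[0])<half)&(abs(W[...,1]-c[1])<half)
    return m
def pix2plane(im,st,uv,z0):
    K=np.array(im['intrinsics']);d=np.array([im['k1'],0,0,0],float)
    n=cv2.undistortPoints(np.array(uv,float).reshape(-1,1,2),K,d)[:,0]
    D=np.c_[n,np.ones(len(n))]
    if im.get('R') is not None:
        R=np.array(im['R']);o=-R.T@np.array(im['t']);D=D@R
    else:
        T=np.array(im['tool_from_camera']);Rt=Rn.from_rotvec(st['eef_rot']).as_matrix()
        D=D@(Rt@T[:3,:3]).T;o=Rt@T[:3,3]+np.array(st['eef_pos'])
    return o+D*((z0-o[2])/D[:,2])[:,None]
def rectify(im,st,c,half,z0,n=600):
    # top-down view of plane z0: up=+x, left=+y
    g=np.linspace(-half,half,n)
    X=c[0]-g[:,None]+0*g[None];Y=c[1]-g[None]+0*g[:,None]
    P=np.stack([X,Y,np.full_like(X,z0)],-1).reshape(-1,3)
    if im.get('R') is not None: Q=P@np.array(im['R']).T+np.array(im['t'])
    else:
        T=np.array(im['tool_from_camera']);Rt=Rn.from_rotvec(st['eef_rot']).as_matrix()
        Q=((P-np.array(st['eef_pos']))@Rt-T[:3,3])@T[:3,:3]
    q=Q[:,:2]/Q[:,2:];q=q*(1+im['k1']*(q**2).sum(1,keepdims=True))
    K=np.array(im['intrinsics']);uv=(q*[K[0,0],K[1,1]]+K[:2,2]).astype(np.float32).reshape(n,n,2)
    return cv2.remap(np.ascontiguousarray(im['color'][:,:,::-1]),uv[...,0],uv[...,1],cv2.INTER_CUBIC)
E
python3 - <<'E'
from h import *
s=ctrl.read_state()
for n in ('wrist','top'):
    im=ctrl.get_image(n)
    W=cloud(im,s)
    m=(np.hypot(W[...,0]-.509,W[...,1]-.23)<.04)&(W[...,2]>.078)&(W[...,2]<.09)
    p=W[m];(x,y),r=cv2.minEnclosingCircle(p[:,:2].astype(np.float32));print(n,len(p),x,y,r,np.median(p[:,2]))
    cv2.imwrite('pics/rect_%s.png'%n,rectify(im,s,(.51,.23),.04,.084))
E
```

```text
wrist 2238 0.5087039470672607 0.23197807371616364 0.027840256690979004 0.08401615606895861
top 647 0.507965624332428 0.22996270656585693 0.028535323217511177 0.08304598563142952
```

View pics/rect_wrist.png

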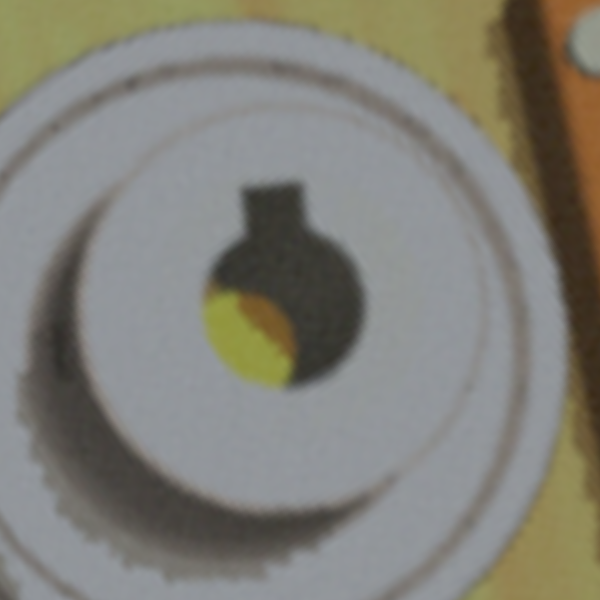

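View pics/rect_top.png

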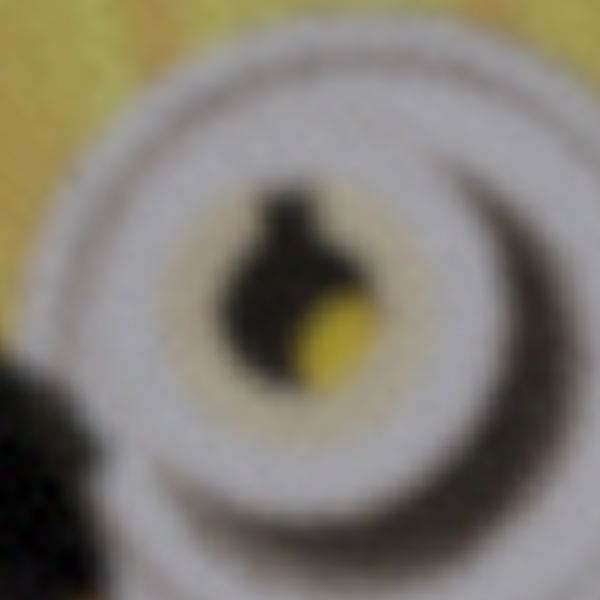

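send_rows([
  [2,-20,20,0,0,0,1],
  [6,-55,30,0,0,0,1],
  [10,-92,30,0,0,0,1],
  [14,-130,30,0,0,0,1],
  [18,-168,30,0,0,0,1],
  [22,-206,30,0,0,0,1],
  [26,-244,30,0,0,0,1],
  [30,-280,30,0,0,0,1],
  [34,-310,30,0,0,0,1],
  [36,-328,30,0,0,0,1],
  [36,-334,30,0,0,0,1],
  [36,-334,30,0,0,0,1],
  [36,-334,30,0,0,0,1],
])

```text
t: 2.88
eef_pos: [0.5254, -0.0999, 0.301]
eef_rot: [-1.43, 0.771, -0.769]
contact_force: [-0.2, 1.1, -0.2]
gripper_width: 0.0852
```

Run:
```python
from h import *
s=ctrl.read_state();print(s['eef_pos'],s['eef_rot'],s['joints']);im=ctrl.get_image('wrist');save(im,'w2');W=cloud(im,s)
cv2.imwrite('pics/r2.png',rectify(im,s,(.545,-.102),.04,.128))
cv2.imwrite('pics/r2b.png',rectify(im,s,(.545,-.102),.04,.078))
m=(np.hypot(W[...,0]-.545,W[...,1]+.102)<.04)&(W[...,2]>.120)&(W[...,2]<.135)
p=W[m];print(len(p),np.median(p[:,2]),cv2.minAreaRect((p[:,:2]*1000).astype(np.float32)))
```

```text
[ 0.52540259 -0.09986823  0.30104542] [-1.42970145  0.77077138 -0.76876409] [-0.19338388  0.32843947  0.41186865  1.70582489 -0.14359024  1.13809304
  0.84260277]
848 0.12810082209143248 ((543.8720092773438, -100.85926055908203), (26.019058227539062, 26.78276824951172), 25.32598876953125)
```

View pics/w2.png

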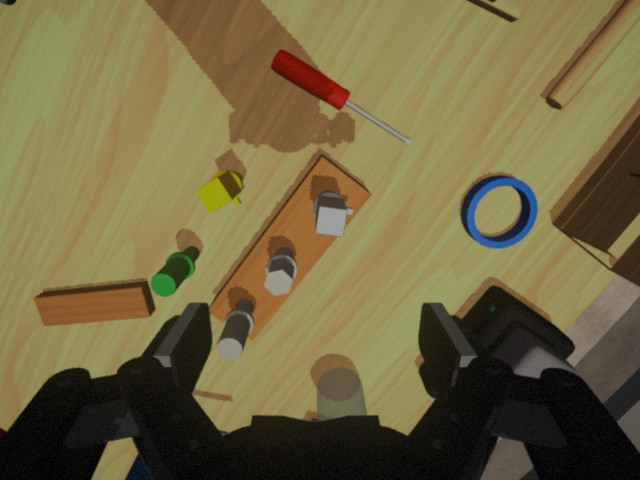

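View pics/r2.png

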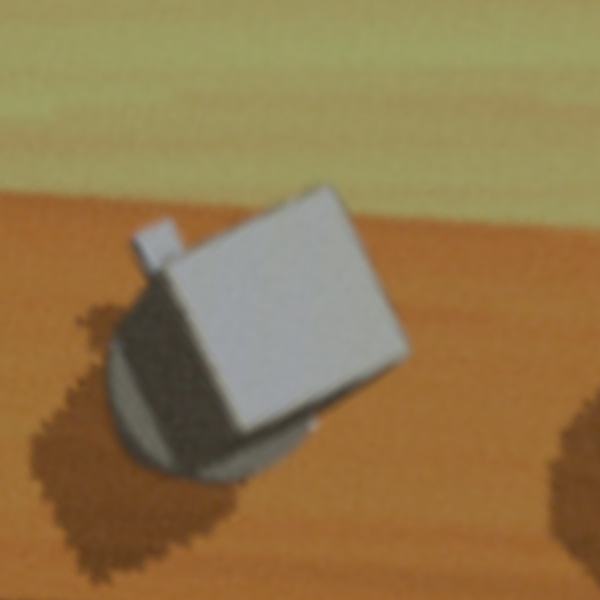

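View pics/r2b.png

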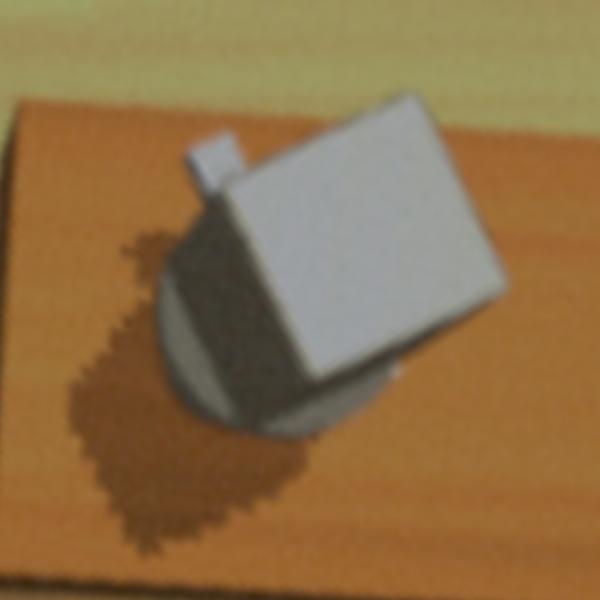

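send_rows([
  [9,0,-20,0,0,-4,1],
  [18.6,-1.4,-50,0,0,-7.7,1],
  [18.6,-1.4,-80,0,0,-7.7,1],
  [18.6,-1.4,-110,0,0,-7.7,1],
  [18.6,-1.4,-140,0,0,-7.7,1],
  [18.6,-1.4,-165,0,0,-7.7,1],
  [18.6,-1.4,-185,0,0,-7.7,1],
  [18.6,-1.4,-200,0,0,-7.7,1],
  [18.6,-1.4,-210,0,0,-7.7,1],
  [18.6,-1.4,-214,0,0,-7.7,1],
  [18.6,-1.4,-215,0,0,-7.7,1],
  [18.6,-1.4,-215,0,0,-7.7,1],
  [18.6,-1.4,-215,0,0,-7.7,1],
])

```text
t: 4.02
eef_pos: [0.5446, -0.1006, 0.0869]
eef_rot: [-1.388, 0.871, -0.871]
contact_force: [0.3, 0.1, 0.4]
gripper_width: 0.085
```

```bash
cat > st.py <<'E'
from h import *
s=ctrl.read_state();R=Rn.from_rotvec(s['eef_rot']).as_matrix()
print(s['t'],s['eef_pos'].round(4),'yaw',np.degrees(np.arctan2(R[1,2],R[0,2])).round(2),'down',R[:,1].round(4),'F',s['contact_force'].round(2),'T',s['torque'].round(3),s['gripper_width'].round(4),s['joints'].round(2))
E
python3 st.py; python3 -c "
from h import *
im=ctrl.get_image('wrist');save(im,'w3')
im=ctrl.get_image('scene');save(im,'s3')"
```

```text
Traceback (most recent call last):
  File "st.py", line 3, in <module>
    print(s['t'],s['eef_pos'].round(4),'yaw',np.degrees(np.arctan2(R[1,2],R[0,2])).round(2),'down',R[:,1].round(4),'F',s['contact_force'].round(2),'T',s['torque'].round(3),s['gripper_width'].round(4),s['joints'].round(2))
                                                                                                                                                                            ^^^^^^^^^^^^^^^^^^^^^^^^
AttributeError: 'float' object has no attribute 'round'
```

View pics/w3.png

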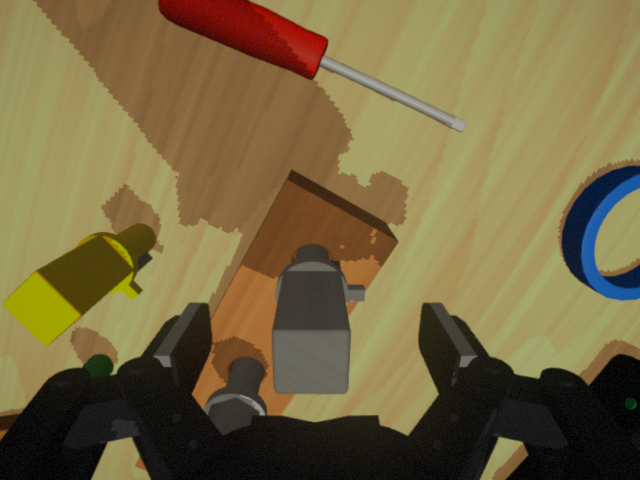

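send_rows([
  [0,0,0,0,0,0,0.5],
  [0,0,0,0,0,0,0.25],
  [0,0,0,0,0,0,0],
  [0,0,0,0,0,0,0],
  [0,0,0,0,0,0,0],
  [0,0,0,0,0,0,0],
  [0,0,0,0,0,0,0],
  [0,0,0,0,0,0,0],
  [0,0,0,0,0,0,0],
  [0,0,0,0,0,0,0],
  [0,0,0,0,0,0,0],
  [0,0,0,0,0,0,0],
])

```text
t: 5.12
eef_pos: [0.5445, -0.1009, 0.087]
eef_rot: [-1.388, 0.872, -0.872]
contact_force: [-1.2, 0.4, 5.3]
gripper_width: 0.0253
```

```bash
sed -i "s/s\['gripper_width'\].round(4)/round(s['gripper_width'],4)/" st.py; python3 st.py; python3 -c "
from h import *
im=ctrl.get_image('wrist');save(im,'w4')"
```

```text
5.1167 [ 0.5445 -0.1009  0.087 ] yaw 25.77 down [ 7.0e-04  1.1e-03 -1.0e+00] F [-1.2   0.39  5.34] T [-0.04   0.505  0.01 ] 0.0253 [-0.12  0.6   0.33  1.94 -0.31  0.66  0.86]
```

View pics/w4.png

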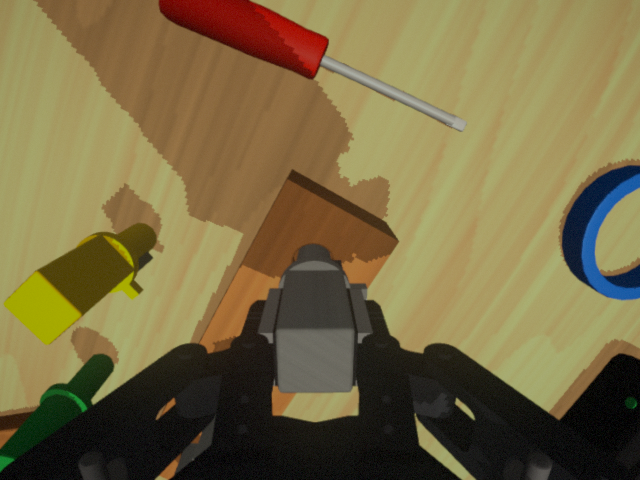

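send_rows([
  [0,0,10,0,0,0,0],
  [0,0,25,0,0,0,0],
  [0,0,50,0,0,0,0],
  [0,0,80,0,0,0,0],
  [0,10,105,0,0,-1,0],
  [-2,30,115,0,0,-3,0],
  [-5,55,115,0,0,-5,0],
  [-8,85,115,0,0,-7,0],
  [-12,115,115,0,0,-9,0],
  [-15,145,115,0,0,-11,0],
  [-18,175,115,0,0,-13,0],
  [-22,205,115,0,0,-15,0],
  [-25,235,115,0,0,-17,0],
  [-28,265,115,0,0,-19,0],
  [-31,292,113,0,0,-19.8,0],
  [-33,315,108,0,0,-19.8,0],
  [-35,328,100,0,0,-19.8,0],
  [-35,332,95,0,0,-19.8,0],
  [-35,332,95,0,0,-19.8,0],
  [-35,332,95,0,0,-19.8,0],
])

```text
t: 6.83
eef_pos: [0.5095, 0.2293, 0.1817]
eef_rot: [-1.256, 1.133, -1.134]
contact_force: [0.3, -0.8, -3.0]
gripper_width: 0.0252
```

```bash
python3 st.py; python3 -c "
from h import *
s=ctrl.read_state()
for n in ('wrist','scene','top'):
    im=ctrl.get_image(n);save(im,n+'5');np.save(n+'5.npy',cloud(im,s))
a=cv2.imread('pics/scene5.png')[110:290,300:500];b=cv2.imread('pics/top5.png')[170:300,140:300]
cv2.imwrite('pics/s5z.png',cv2.resize(a,None,fx=3,fy=3));cv2.imwrite('pics/t5z.png',cv2.resize(b,None,fx=4,fy=4))
"
```

```text
6.8333 [0.5095 0.2293 0.1817] yaw 5.89 down [ 3.e-04 -8.e-04 -1.e+00] F [ 0.33 -0.79 -2.99] T [-0.083 -0.07  -0.05 ] 0.0252 [-0.83  0.5   0.49  1.83 -0.29  0.89 -0.1 ]
```

View pics/wrist5.png

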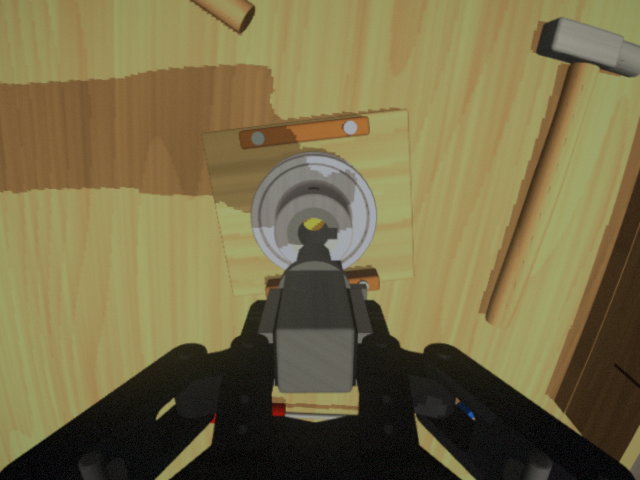

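View pics/s5z.png

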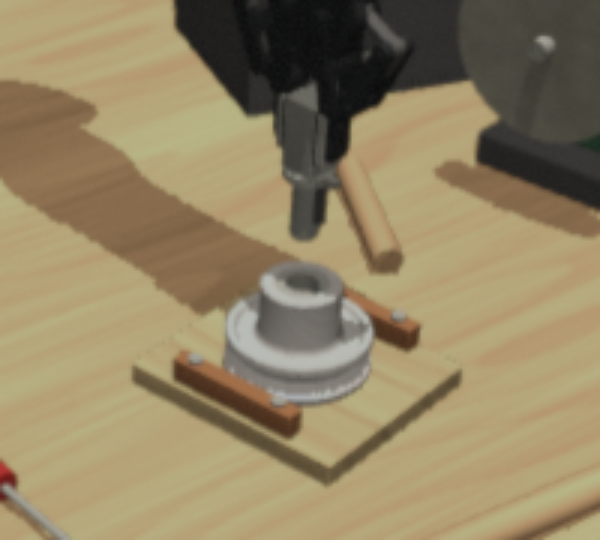

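View pics/t5z.png

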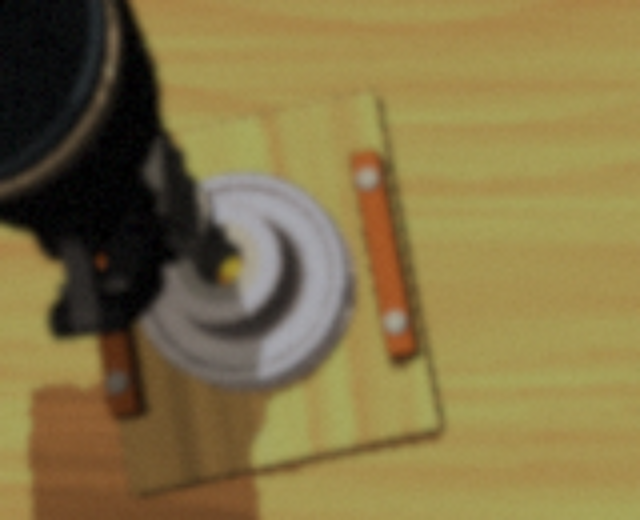

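```bash
cat >> h.py <<'E'
def proj(im,P,st=None):
    P=np.atleast_2d(P)
    if im.get('R') is not None: Q=P@np.array(im['R']).T+np.array(im['t'])
    else:
        T=np.array(im['tool_from_camera']);Rt=Rn.from_rotvec(st['eef_rot']).as_matrix()
        Q=((P-np.array(st['eef_pos']))@Rt-T[:3,3])@T[:3,:3]
    q=Q[:,:2]/Q[:,2:];q=q*(1+im['k1']*(q**2).sum(1,keepdims=True))
    K=np.array(im['intrinsics']);return q*[K[0,0],K[1,1]]+K[:2,2]
def ring(im,col,c,r,z,st,img,f,o):
    a=np.linspace(0,2*np.pi,60);P=np.c_[c[0]+r*np.cos(a),c[1]+r*np.sin(a),0*a+z]
    q=((proj(im,P,st)-o+.5)*f-.5)
    cv2.polylines(img,[np.round(q*16).astype(np.int32)],True,col,1,cv2.LINE_AA,4)
E
python3 - <<'E'
from h import *
s=ctrl.read_state();print(s['eef_pos'])
x,y,z=s['eef_pos']
for n,b,f in(('scene',(350,130,450,260),6),('wrist',(240,180,390,400),4)):
    im=ctrl.get_image(n);o=np.array(b[:2]);img=cv2.resize(np.ascontiguousarray(im['color'][b[1]:b[3],b[0]:b[2],::-1]),None,fx=f,fy=f,interpolation=cv2.INTER_CUBIC)
    ring(im,(0,0,255),(.509,.231),.0275,.084,s,img,f,o)
    ring(im,(0,0,255),(.509,.231),.011,.084,s,img,f,o)
    ring(im,(0,255,0),(x,y),.010,z-.058,s,img,f,o)
    ring(im,(0,255,0),(x,y),.007,z-.061,s,img,f,o)
    ring(im,(255,0,0),(x,y),.017,z-.015,s,img,f,o)
    cv2.imwrite('pics/ov_%s.png'%n,img[:600*2])
    print(img.shape)
E
```

```text
[0.51005549 0.22927574 0.18246056]
(780, 600, 3)
(880, 600, 3)
```

View pics/ov_scene.png

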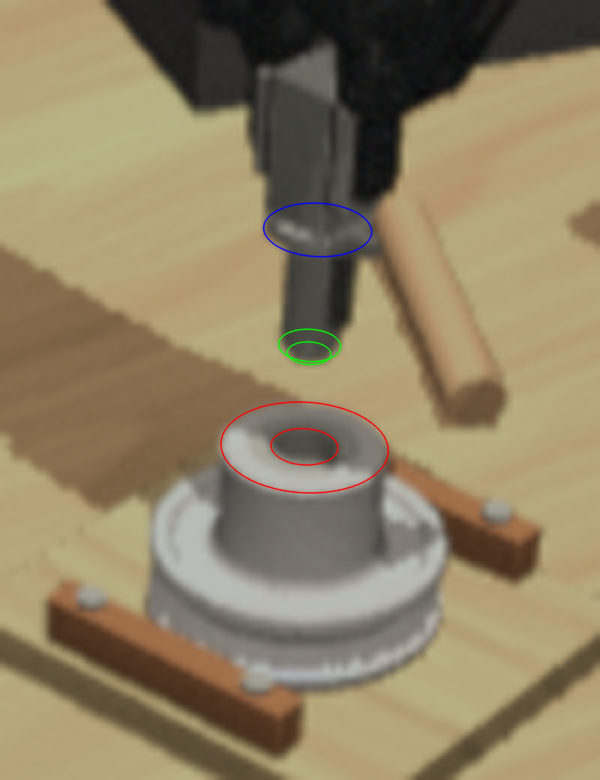

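View pics/ov_wrist.png

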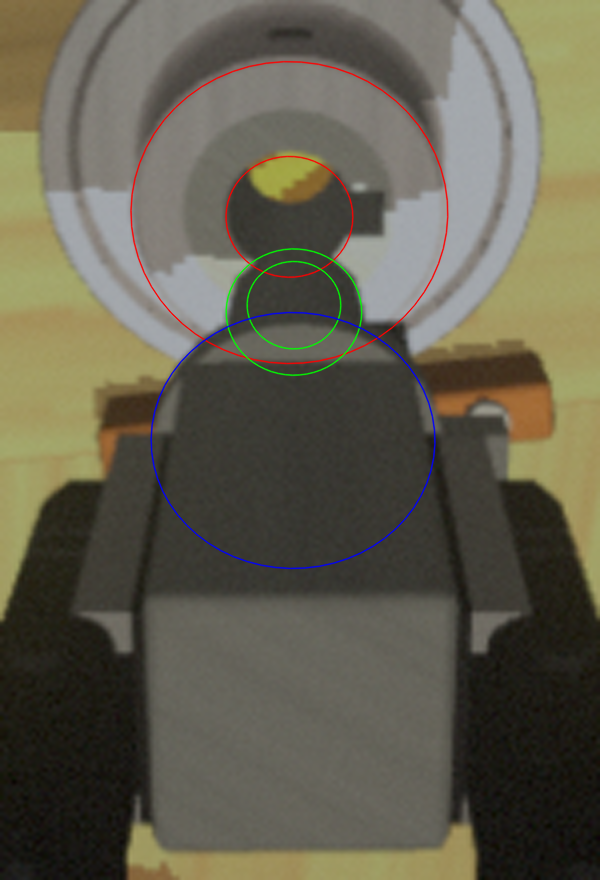

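send_rows([
  [-1.2,1.8,-5,0,0,0,0],
  [-1.2,1.8,-15,0,0,0,0],
  [-1.2,1.8,-25,0,0,0,0],
  [-1.2,1.8,-30,0,0,0,0],
  [-1.2,1.8,-32,0,0,0,0],
  [-1.2,1.8,-32,0,0,0,0],
  [-1.2,1.8,-32,0,0,0,0],
])

```text
t: 7.67
eef_pos: [0.5088, 0.2316, 0.1503]
eef_rot: [-1.254, 1.133, -1.134]
contact_force: [-0.2, -0.2, -4.2]
gripper_width: 0.0256
```

```bash
cat > ov.py <<'E'
from h import *
import sys
s=ctrl.read_state();print(s['eef_pos'])
x,y,z=s['eef_pos']
for n,b,f in(('scene',(350,150,450,250),6),('wrist',(240,180,390,330),4)):
    im=ctrl.get_image(n);o=np.array(b[:2]);img=cv2.resize(np.ascontiguousarray(im['color'][b[1]:b[3],b[0]:b[2],::-1]),None,fx=f,fy=f,interpolation=cv2.INTER_CUBIC)
    ring(im,(0,0,255),(.509,.231),.0275,.084,s,img,f,o)
    ring(im,(0,0,255),(.509,.231),.011,.084,s,img,f,o)
    ring(im,(0,255,0),(x,y),.010,z-.058,s,img,f,o)
    cv2.imwrite('pics/ov_%s%s.png'%(n,sys.argv[1]),img)
E
python3 st.py; python3 ov.py b
```

```text
7.6667 [0.5088 0.2316 0.1503] yaw 5.86 down [ 1.4e-03  7.0e-04 -1.0e+00] F [-0.25 -0.2  -4.25] T [ 0.002 -0.014  0.019] 0.0256 [-0.81  0.53  0.46  1.86 -0.32  0.81 -0.08]
[0.50881024 0.23164043 0.15032931]
```

View pics/ov_sceneb.png

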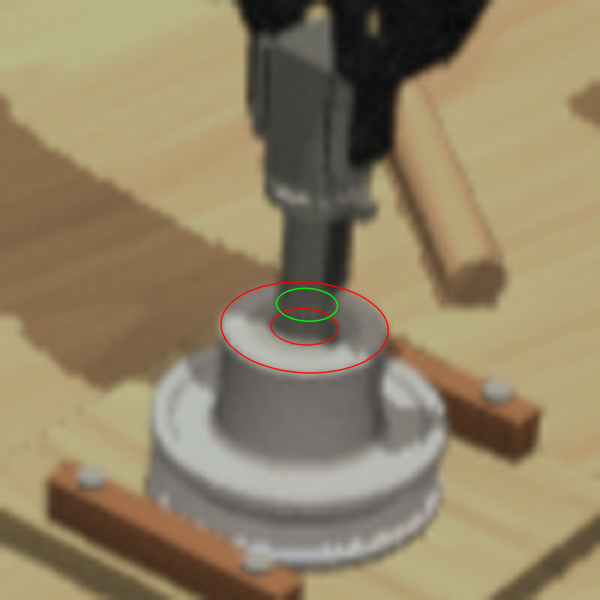

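View pics/ov_wristb.png

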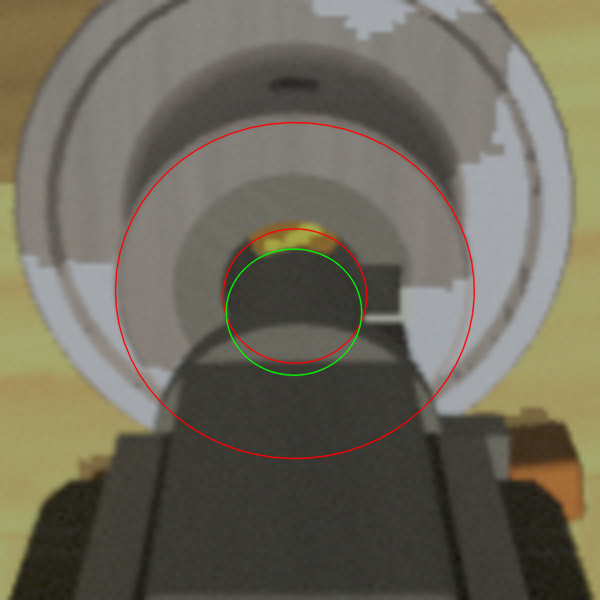

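send_rows([
  [0,0.4,-2,0,0,0,0],
  [0,0.4,-4,0,0,0,0],
  [0,0.4,-6,0,0,0,0],
  [0,0.4,-8,0,0,0,0],
  [0,0.4,-10,0,0,0,0],
  [0,0.4,-12,0,0,0,0],
  [0,0.4,-12,0,0,0,0],
  [0,0.4,-12,0,0,0,0],
])

```text
t: 8.43
eef_pos: [0.5089, 0.2321, 0.1386]
eef_rot: [-1.254, 1.133, -1.134]
contact_force: [1.4, 0.8, -4.1]
gripper_width: 0.0252
```

```bash
python3 st.py
```

```text
8.4333 [0.5089 0.2321 0.1386] yaw 5.86 down [ 1.8e-03  9.0e-04 -1.0e+00] F [ 1.39  0.76 -4.05] T [-0.018  0.02   0.019] 0.0252 [-0.81  0.55  0.45  1.88 -0.33  0.79 -0.07]
```

send_rows([
  [0,0,-1.5,0,0,0,0],
  [0,0,-3,0,0,0,0],
  [0,0,-4.5,0,0,0,0],
  [0,0,-6,0,0,0,0],
  [0,0,-6,0,0,0,0],
])

```text
t: 8.85
eef_pos: [0.5088, 0.2321, 0.1322]
eef_rot: [-1.254, 1.133, -1.134]
contact_force: [-0.6, 0.8, -4.7]
gripper_width: 0.0254
```

```bash
python3 st.py; python3 ov.py c
```

```text
8.85 [0.5088 0.2321 0.1322] yaw 5.86 down [ 1.5e-03  7.0e-04 -1.0e+00] F [-0.62  0.76 -4.69] T [ 0.009 -0.008 -0.044] 0.0254 [-0.8   0.56  0.45  1.88 -0.33  0.77 -0.07]
[0.50878386 0.23206302 0.13224816]
```

View pics/ov_wristc.png

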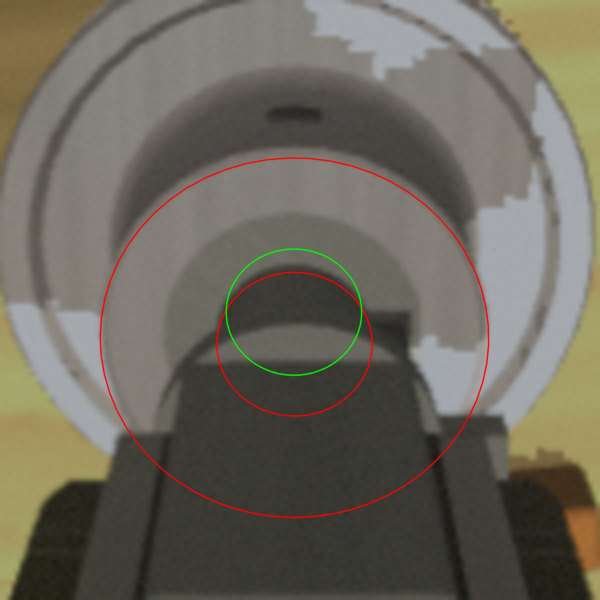

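send_rows([
  [0,0,-1.2,0,0,0,0],
  [0,0,-2.4,0,0,0,0],
  [0,0,-3.6,0,0,0,0],
  [0,0,-4.8,0,0,0,0],
  [0,0,-6,0,0,0,0],
  [0,0,-6,0,0,0,0],
])

```text
t: 9.45
eef_pos: [0.5088, 0.232, 0.1262]
eef_rot: [-1.254, 1.133, -1.134]
contact_force: [-0.2, 0.2, -4.6]
gripper_width: 0.0254
```

```bash
python3 st.py
```

```text
9.45 [0.5088 0.232  0.1262] yaw 5.86 down [ 1.4e-03  6.0e-04 -1.0e+00] F [-0.18  0.21 -4.55] T [ 0.034  0.025 -0.025] 0.0254 [-0.8   0.56  0.44  1.89 -0.34  0.76 -0.07]
```

send_rows([
  [0,0,-1.2,0,0,0,0],
  [0,0,-2.4,0,0,0,0],
  [0,0,-3.6,0,0,0,0],
  [0,0,-4.8,0,0,0,0],
  [0,0,-6,0,0,0,0],
  [0,0,-7.2,0,0,0,0],
  [0,0,-8.4,0,0,0,0],
  [0,0,-10,0,0,0,0],
  [0,0,-10,0,0,0,0],
])

```text
t: 10.2
eef_pos: [0.5086, 0.232, 0.1159]
eef_rot: [-1.255, 1.133, -1.134]
contact_force: [-0.3, 0.4, -4.2]
gripper_width: 0.0254
```

```bash
python3 st.py; python3 ov.py d
```

```text
10.2 [0.5086 0.232  0.1159] yaw 5.86 down [ 1.e-03  4.e-04 -1.e+00] F [-0.34  0.35 -4.17] T [ 0.016 -0.032 -0.04 ] 0.0254 [-0.79  0.58  0.44  1.9  -0.35  0.74 -0.06]
[0.50864297 0.231984   0.11590649]
```

View pics/ov_wristd.png

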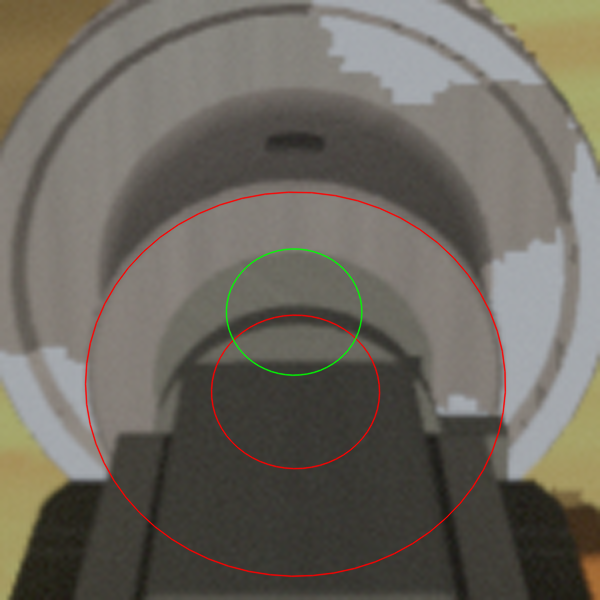

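View pics/ov_scened.png

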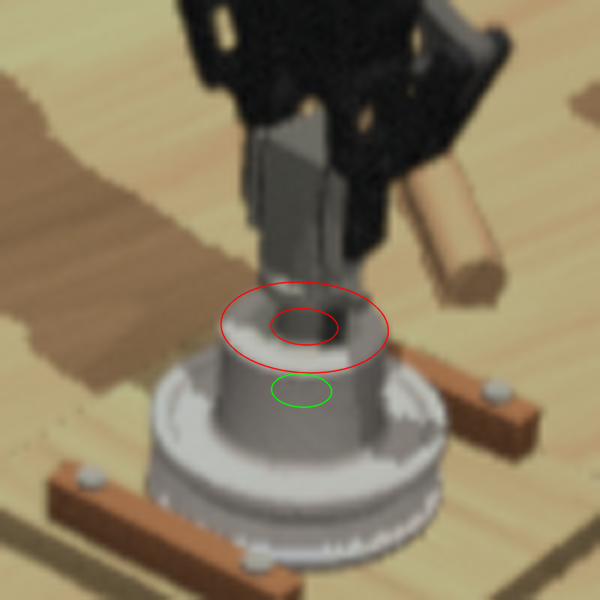

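send_rows([
  [0,0,-1.5,0,0,0,0],
  [0,0,-3,0,0,0,0],
  [0,0,-4.5,0,0,0,0],
  [0,0,-6,0,0,0,0],
  [0,0,-7.5,0,0,0,0],
  [0,0,-9,0,0,0,0],
  [0,0,-10.5,0,0,0,0],
  [0,0,-12,0,0,0,0],
  [0,0,-13.5,0,0,0,0],
  [0,0,-13.5,0,0,0,0],
  [0,0,-13.5,0,0,0,0],
])

```text
t: 11.22
eef_pos: [0.5088, 0.232, 0.1028]
eef_rot: [-1.254, 1.133, -1.134]
contact_force: [-2.2, 0.0, 4.0]
gripper_width: 0.0251
```

```bash
python3 st.py
```

```text
11.2167 [0.5088 0.232  0.1028] yaw 5.85 down [ 1.4e-03  7.0e-04 -1.0e+00] F [-2.24  0.02  4.03] T [-0.086  0.538 -0.006] 0.0251 [-0.79  0.59  0.42  1.91 -0.36  0.71 -0.05]
```

send_rows([
  [0,0,-1,0,0,0,0],
  [0,0,-2,0,0,0,0],
  [0,0,-3,0,0,0,0],
  [0,0,-3.6,0,0,0,0],
  [0,0,-4.2,0,0,0,0],
  [0,0,-4.2,0,0,0,0],
  [0,0,-4.2,0,0,0,0],
])

```text
t: 11.8
eef_pos: [0.5088, 0.232, 0.0991]
eef_rot: [-1.254, 1.133, -1.134]
contact_force: [-4.8, -0.8, 12.8]
gripper_width: 0.0254
```

```bash
python3 st.py
```

```text
11.8 [0.5088 0.232  0.0991] yaw 5.85 down [ 0.0014  0.0012 -1.    ] F [-4.76 -0.78 12.77] T [-0.261  1.067  0.01 ] 0.0254 [-0.78  0.6   0.42  1.91 -0.36  0.7  -0.04]
```

send_rows([
  [0,0,-0.5,0,0,0,0],
  [0,0,-1,0,0,0,0],
  [0,0,-1,0,0,0,0],
  [0,0,-1,0,0,0,0],
  [0,0,-1,0,0,0,0],
])

```text
t: 12.22
eef_pos: [0.5088, 0.232, 0.0991]
eef_rot: [-1.253, 1.133, -1.133]
contact_force: [-6.7, -0.6, 16.7]
gripper_width: 0.0252
```

```bash
python3 st.py; python3 -c "
from h import *
for n in ('wrist','scene'):
    im=ctrl.get_image(n);save(im,n+'6')
a=cv2.imread('pics/scene6.png')[150:250,350:450];cv2.imwrite('pics/s6z.png',cv2.resize(a,None,fx=6,fy=6,interpolation=cv2.INTER_CUBIC))"
```

```text
12.2167 [0.5088 0.232  0.0991] yaw 5.84 down [ 0.0018  0.002  -1.    ] F [-6.7  -0.61 16.71] T [-0.423  1.384  0.017] 0.0252 [-0.78  0.6   0.42  1.92 -0.37  0.7  -0.04]
```

View pics/wrist6.png

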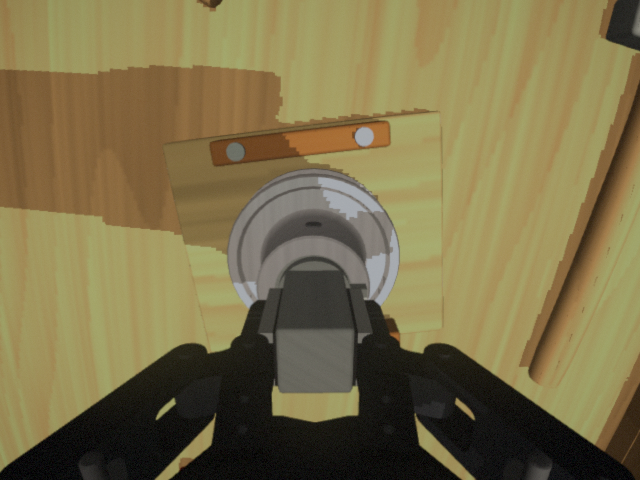

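View pics/s6z.png

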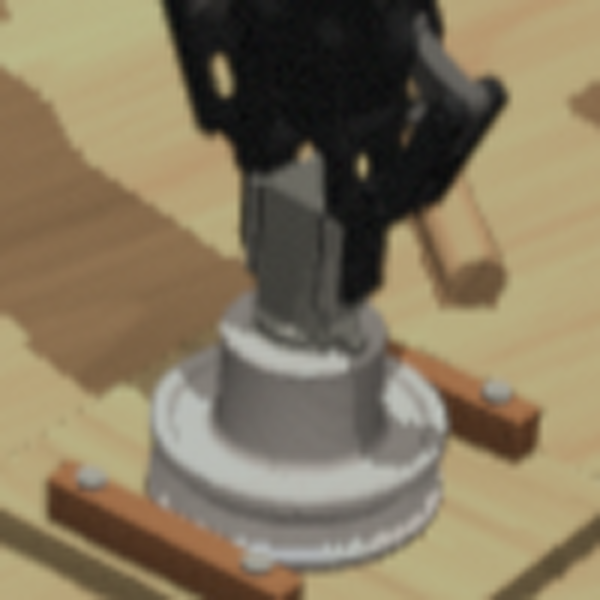

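View pics/scene6.png

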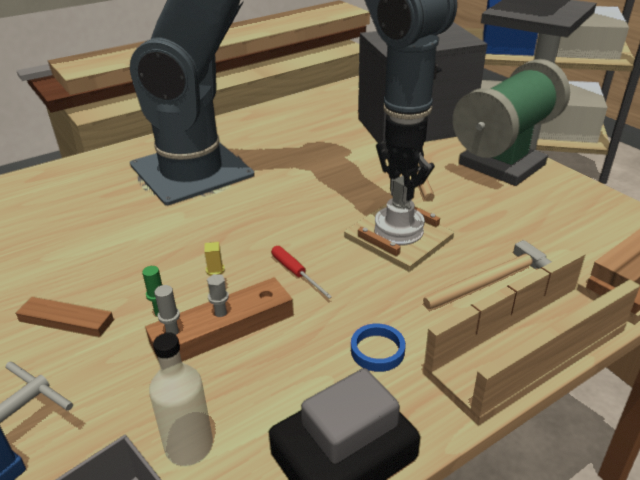

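send_rows([
  [-0.5,0,-1.2,0,0,0,0],
  [-1,0,-1.5,0,0,0,0],
  [-1,0,-1.5,0,0,0,0],
  [-1,0,-1.5,0,0,0,0],
  [-1,0,-1.5,0,0,0,0],
  [-1,0,-1.5,0,0,0,0],
])

```text
t: 12.82
eef_pos: [0.5088, 0.232, 0.099]
eef_rot: [-1.25, 1.133, -1.134]
contact_force: [-3.8, -3.0, 19.5]
gripper_width: 0.0254
```

```bash
python3 st.py
```

```text
12.8167 [0.5088 0.232  0.099 ] yaw 5.82 down [ 0.0039  0.0032 -1.    ] F [-3.76 -2.96 19.54] T [-0.474  1.031  0.004] 0.0254 [-0.78  0.6   0.42  1.92 -0.37  0.7  -0.04]
```

```bash
python3 - <<'E'
from h import *
s=ctrl.read_state();im=ctrl.get_image('wrist');W=cloud(im,s)
p=W[345:385,285:345].reshape(-1,3);print('headtop',np.nanmedian(p,0))
p=W[255:265,300:330].reshape(-1,3);print('face',np.nanmedian(p,0))
for v in range(235,276,3):print(v,W[v,314].round(4))
im=ctrl.get_image('scene');W=cloud(im);m=(np.hypot(W[...,0]-.509,W[...,1]-.231)<.012)&(W[...,2]>.13)&(W[...,2]<.15);print('scene head top',m.sum(),np.percentile(W[m][:,2],[50,80,95]) if m.any() else '')
E
python3 st.py
```

```text
headtop [0.50935409 0.23262943 0.14016075]
face [0.50800876 0.24940237 0.08718817]
235 [0.5067 0.2591 0.0813]
238 [0.5067 0.2586 0.0842]
241 [0.5069 0.2571 0.0841]
244 [0.5071 0.2554 0.0833]
247 [0.5072 0.2543 0.0843]
250 [0.5073 0.2526 0.0836]
253 [0.5075 0.2512 0.0839]
256 [0.5076 0.2498 0.084 ]
259 [0.5076 0.2498 0.0879]
262 [0.5077 0.2489 0.0892]
265 [0.5078 0.2479 0.0904]
268 [0.5079 0.2464 0.0902]
271 [0.508  0.2457 0.0918]
274 [0.508  0.2461 0.0962]
scene head top 51 [0.13906629 0.14052671 0.1413005 ]
12.9167 [0.5088 0.232  0.0991] yaw 5.82 down [ 0.0039  0.0032 -1.    ] F [-4.41 -1.66 19.36] T [-0.466  1.053 -0.005] 0.0254 [-0.78  0.6   0.42  1.92 -0.37  0.7  -0.04]
```

Head top is at 140 mm and the collar's top at 90 mm over a face at 84 mm, so it is home and held. Handing in.

```bash
python3 -c "
from h import *
print(ctrl.hand_in())"; python3 st.py
```

```text
the job is handed in; nothing more can be done
None
the job is handed in; nothing more can be done
```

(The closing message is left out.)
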